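# Load a tube block and hold it in a ratchet clamp

## Task

Take the two small sample tubes from the orange rack and put them into the aluminium block lying in the bench clamp: first one tube into the hole marked with one dot, then the other into the hole marked with two dots, each right down. Then pump the clamp by squeezing and releasing its two upright grips until the block is pressed against the fixed jaw and the sprung jaw pad is pushed in about half-way; never push the pad nearly all the way in, and move the jaw only by the grips. Finish while still squeezing the grips so that the pad stays half pressed in, and leave the other things on the bench alone.

Things in the scene. Friction and masses are not known exactly. Their poses are not given: they have to be found in the camera images.
- clamp: bench clamp fixed to the worktop; base 245 x 90 mm, its top (the bed) at z = 10 mm. Origin on the worktop under its middle; x from the grips to the fixed jaw (roughly the robot's left), y roughly to the robot, z up. In mm in this frame: fixed jaw face x = 100, top z = 46; side rails y = +-38 (inner faces), tops z = 19; housing x = -118 to -30, 54 wide, top z = 52
- grip_point (a point): point midway between the two upright grips of the clamp, fixed to the clamp at (-80, 0, 82) mm in its frame, a good TCP position for a gripper pointing down and closing along the clamp's x axis
- rear_grip: grip farther from the fixed jaw: upright black paddle 12 mm thick (clamp x), 42 mm wide (clamp y), from z = 60 to 100 mm in the clamp's frame; origin under it on the worktop. At rest the two grips measure 62 mm over their outer faces; they slide together equally (geared) to 40 mm fully squeezed; a spring of 6 to 9 N opens them again when let go
- front_grip: the grip nearer the fixed jaw, the same paddle mirrored; origin under it on the worktop
- squeeze (a joint): inward travel of each grip, m: 0 at rest, 0.011 fully squeezed. It drives the jaw by a pawl on 4 mm teeth: after up to 5 mm idle travel the jaw moves as far as the grip; a full squeeze brings it some 8 mm on. On release a friction brake (8 N) keeps the jaw there, but a pad pressed in over about 3 mm pushes the jaw back, so keep squeezing at the end
- jaw_slide (a joint): how far the jaw has moved towards the fixed jaw, m (0 to 0.060; starts at 0 to 0.014)
- jaw_plate: steel plate 10 x 50 x 30 mm at the end of the toothed bar, which carries the sprung pad; origin moves with the jaw (clamp frame x = jaw travel)
- jaw_pad: black pad 6 mm thick, 46 mm wide, 28 mm high, on two sprung pins before the jaw plate; it presses the block. Free gap behind it 13 mm when not pressed
- pad_face (a point): centre of the pad's front face, the one that meets the block; at x = 20 mm + jaw travel - pad travel in the clamp's frame
- pad_spring (a joint): how far the pad is pushed in, m: 0 free, 0.013 fully in, half-way 0.0065; the pad presses with 2 N per mm
- block: loose aluminium block 46 (x, clamping direction) x 70 (y) x 34 mm, 0.18 to 0.35 kg, on the clamp's bed, axes along the clamp's; origin under its middle. It starts 1 to 8 mm short of the fixed jaw; the pad pushes it there (origin then at x = 77 mm in the clamp's frame). Two 13 mm holes, 30 mm deep (floor 4 mm above the underside), 36 mm apart
- hole_1 (a point): centre of the mouth of hole one (one dot on the block's top beside it), the one nearer the robot
- hole_2 (a point): centre of the mouth of hole two (two dots beside it), the one farther from the robot
- rack: orange tube rack, 68 (x) x 194 (y) x 26 mm, fixed to the worktop; origin at the middle of its underside, z up
- tube_a: screw-cap sample tube, 46 mm tall, 12 g: white stem 9.5 mm round, tapering to a rounded foot over its lowest 7 mm, grey knurled cap 13 mm round (grip it there) from 32 to 46 mm above its foot. Either tube may go into either hole. Origin at its foot, z along the tube. It stands upright in a well of the rack, foot 2 mm above the worktop
- tube_b: the other tube, just like tube_a, 78 mm along from it in the same row of the rack
- slide_carton: bystander: carton 32 x 82 x 34 mm; origin under its middle
- amber_bottle: bystander: amber bottle, 48 mm round, 100 mm high; origin under its middle
- timer: bystander: white timer 43 x 66 x 64 mm; origin under its middle
Not all that is in view belongs to the job. What is shaped like the block but green is not meant.

How it is judged (in metres and radians):
On the way, in this order (a step that is already met when the one before it is completed fails the run):
1. a tube stands right down in hole one while hole two is still empty (((horizontal distance between tube_a and hole_1 below 0.005 m and z of tube_a in the frame of block between -0.005 and 0.012 m and angle between tube_a's own z axis and vertical below 0.25 rad) or (horizontal distance between tube_b and hole_1 below 0.005 m and z of tube_b in the frame of block between -0.005 and 0.012 m and angle between tube_b's own z axis and vertical below 0.25 rad)) and not ((horizontal distance between tube_a and hole_2 below 0.005 m and z of tube_a in the frame of block between -0.005 and 0.012 m and angle between tube_a's own z axis and vertical below 0.25 rad) or (horizontal distance between tube_b and hole_2 below 0.005 m and z of tube_b in the frame of block between -0.005 and 0.012 m and angle between tube_b's own z axis and vertical below 0.25 rad))), for 0.2 s.
2. the other tube stands right down in hole two as well (((horizontal distance between tube_a and hole_1 below 0.005 m and z of tube_a in the frame of block between -0.005 and 0.012 m and angle between tube_a's own z axis and vertical below 0.25 rad) or (horizontal distance between tube_b and hole_1 below 0.005 m and z of tube_b in the frame of block between -0.005 and 0.012 m and angle between tube_b's own z axis and vertical below 0.25 rad)) and ((horizontal distance between tube_a and hole_2 below 0.005 m and z of tube_a in the frame of block between -0.005 and 0.012 m and angle between tube_a's own z axis and vertical below 0.25 rad) or (horizontal distance between tube_b and hole_2 below 0.005 m and z of tube_b in the frame of block between -0.005 and 0.012 m and angle between tube_b's own z axis and vertical below 0.25 rad))), for 0.2 s.
3. then the jaw pad touches the block (contact force between block and jaw_pad above 0.5 N), for 0.1 s.
At the end, for the whole second after the job is handed in: A tube right down in each hole (5 mm; foot under 12 mm above the block's underside); block level on the bed, within 2.5 mm of the fixed jaw, at rest; pad pressed in 4.5 to 10 mm of its 13, over 7 N on the block; fingers still squeezing a grip (over 3 N, grips in over 1.5 mm) (all of step 2 and value of joint pad_spring between 0.0045 and 0.01 m and contact force between block and jaw_pad above 7 N and x of block in the frame of clamp above 0.0745 m and z of block in the frame of clamp below 0.013 m and angle between block's own z axis and vertical below 0.06 rad and value of joint squeeze above 0.0015 m and (contact force between the fingers and rear_grip above 3 N or contact force between the fingers and front_grip above 3 N) and linear speed of block below 0.02 m/s); the arm keeps its last pose, push and grip.
It fails at once if the pad is pushed nearly all the way in (over 12 mm of 13): the block is crushed (value of joint pad_spring above 0.012 m).
It fails at once if the robot pushes the jaw or its pad directly (contact force between any of the arm, the fingers and jaw_plate above 2 N or contact force between any of the arm, the fingers and jaw_pad above 2 N).
It fails at once if a bystander is moved by over 20 mm (distance of any of slide_carton, amber_bottle, timer from where it was at the start of the episode above 0.02 m).
It also fails if it takes over 72 s, if anything falls off the work surface, if the arm or the gripper's body presses on something with over 40 N, if the wrist force passes 120 N, or if a joint passes its speed limit or range.

## Robot

A 6-joint arm with a two-finger parallel gripper is mounted at the origin on a cart in front of the work surface, level with it; the furniture and walls round the work are solid. World frame = base frame: x ahead of the robot, y to its left, z up, the work surface at z = 0. Lengths are in m, angles in degrees, forces in N, time in s.
With the tool pointing down it reaches from about 0.4 to 0.825 m from the base axis. Payload 7 kg.
Tool frame: the origin (TCP) lies between the finger pads, 19 mm behind the fingertips; this is the grasp point; z points along the fingers, y is the line along which they close (so a half turn about z gives the same grasp; the last joint's range is limited). The gripper opens to 88 mm and grips with 3 to 60 N. Pads are 19 mm wide; open, the fingers measure 130 mm over their backs; the gripper's body (78 mm by 193 mm) begins 47 mm behind the grasp point.
Start: joints at [91.851, 20.546, 0.682, 0, -70.136, -16.507], TCP at [0.171, 0.653, 0.245] pointing down, gripper open.
Joint ranges: [-176.03, 176.03], [-82.01, 121.73], [-58.28, 71.71], [-173.87, 95.51], [-174.79, -0.11], [-173.66, 173.66]. Speed limits (degrees/s): [136.94, 136.94, 172.46, 180, 180, 180].

## Interface

Orientations are given as [roll, pitch, yaw] about the fixed x, y, z axes, in that order (R = Rz(yaw) Ry(pitch) Rx(roll)).
In Python, from plant import ctrl gives the robot as it stands.
- The arm moves only by the tool apply_moves, never from a script. Its argument "deltas" is a list of rows, each an object with "fingers": the finger opening in mm, from 0 to 87.6; "delta_pos": the shift along the tool's x, y, z in mm, a list of three; "angular": the turn, a rotation vector about the tool's x, y, z in degrees, a list of three. A call has 1 to 10 rows; each row is the pose to reach, as a shift and turn from the pose commanded when the call began, along the tool's axes at that moment; what a row does not reach only later rows make up. A row lasts 1/10 s, in which the tool goes at most 50 mm and 8.59 degrees, less where a joint would pass 70% of its speed; a pose out of reach is approached as far as the arm can. A call with a gripper value outside its range is refused whole. The fingers move at their own pace and stop on an object; the grip force is fixed at half the most. Time passes only in rows, so rows that repeat a pose let the fingers close. It gives the time, the measured TCP pose, the force, the opening and the grip force at its end, in the units of the state.
- ctrl.get_obs(): the state, without advancing time (a new reading comes with each control period).
- ctrl.snapshot(name): name is "scene" or "top"; returns the picture (480x640x3 uint8, red, green, blue); there is no depth.
- ctrl.camera_params(name): a dict with "fx", "fy", "cx", "cy" (pixels), "dist_coeffs" ([k1, k2, p1, p2, k3] as OpenCV has them; the pictures are not rectified), "cam_to_world" (4x4, takes a point from camera to world coordinates). Camera axes: x right, y up, looking along -z (the intrinsics and any distortion apply to the point x, -y, -z); pixel columns grow to the right and rows downward; lengths in m; the calibration is good to about 2 mm. A picture is of the moment at which its call begins. camera_params takes no time and is no camera call.
- ctrl.close_job(): hands the job in; it is judged then, once.
The state is a dict: "clock": time; "joint_pos": joint angles; "qvel": joint speeds; "tau": joint torques, N m; "tool_pos": TCP position; "orientation": TCP orientation; "force": force on the tool from outside, world axes, zero at the start; "moment": the same for the moment, N m; "opening": finger opening in m; "gripper_force": force on a finger pad.
Only numpy, scipy, OpenCV 4.12 (cv2) and the standard library are available. Lean on these libraries where they do the work, as an engineer would, in place of code of your own. Each camera call takes 0.05 s, during which the arm holds its last target. There are 200 camera calls.

## Working session

There is one attempt and no reset: what is moved stays moved. The work goes in short steps, Python scripts to look and compute and a tool call to move; the robot and the scene stay as the last step left them, time stands still between calls to the robot, and variables do not carry over. Pictures are saved under pics/ and viewed, at most 10 in all, crops included, and the job is handed in when it is done.

Besides the shell and the picture viewer there is one more tool, called after "Emit:" as name([rows], argument=value, ...), one row to a line, values as JSON. apply_moves: Moves the arm, as the interface text tells. Its arguments: {"type":"object","properties":{"deltas":{"type":"array"}},"required":["deltas"]}

```bash
mkdir -p pics; ls; python3 - <<'E'
from plant import ctrl
import cv2
for n in ("scene","top"):
    im=ctrl.snapshot(n); cv2.imwrite(f"pics/{n}0.png",im[:,:,::-1])
    p=ctrl.camera_params(n); print(n,p)
print(ctrl.get_obs())
E
```

```text
pics
scene {'fx': 561.8017602933292, 'fy': 561.8017602933292, 'cx': 325.9317343699502, 'cy': 228.1374094119906, 'dist_coeffs': array([0.00846739, 0.        , 0.        , 0.        , 0.        ]), 'cam_to_world': array([[ 0.52371219,  0.53994319, -0.65892859, -0.16443183],
       [-0.85165884,  0.35006552, -0.39004018, -0.3080205 ],
       [ 0.02006864,  0.76545116,  0.64318097,  0.78997168],
       [ 0.        ,  0.        ,  0.        ,  1.        ]])}
top {'fx': 474.3637550374814, 'fy': 474.3637550374814, 'cx': 318.90117840163833, 'cy': 231.4482868802741, 'dist_coeffs': array([-0.08403134,  0.        ,  0.        ,  0.        ,  0.        ]), 'cam_to_world': array([[ 0.00277937,  0.99354457, -0.11340835,  0.45526899],
       [-0.99994332,  0.00159573, -0.01052641,  0.11881524],
       [-0.01027749,  0.11343118,  0.9934927 ,  1.08282191],
       [ 0.        ,  0.        ,  0.        ,  1.        ]])}
{'clock': 0.1, 'joint_pos': array([ 9.18494783e+01,  2.05873816e+01,  6.39535752e-01, -1.58414912e-02,
       -7.01356500e+01, -1.65081370e+01]), 'qvel': array([ 0.11617761, -0.02301272,  0.13993651,  0.03430965,  0.00227277,
        0.0549199 ]), 'tau': array([-2.09926337e-03, -5.84162378e+01,  2.93753189e+01,  7.01554433e+00,
        1.02132460e-02, -4.06523191e-05]), 'tool_pos': array([0.17073235, 0.65263814, 0.24452564]), 'orientation': array([ 1.79915714e+02, -9.44844573e-03, -1.46640454e+01]), 'force': array([ 0.09056092, -0.25640271, -0.55176763]), 'moment': array([-0.00961086, -0.00660024, -0.00786833]), 'gripper_force': 0.0, 'opening': 0.0877753957743714}
```

View pics/scene0.png

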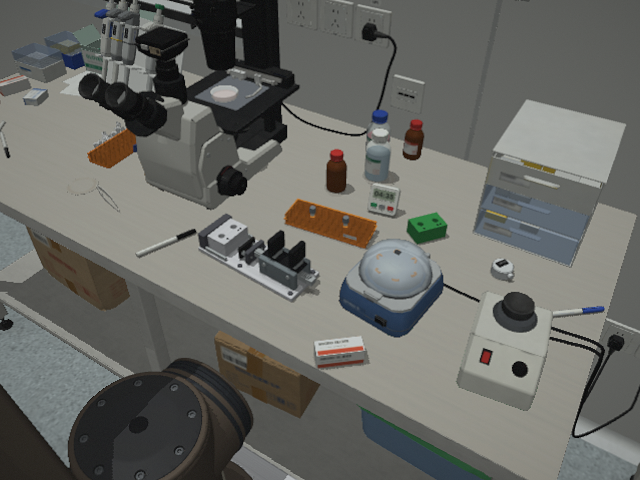

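View pics/top0.png

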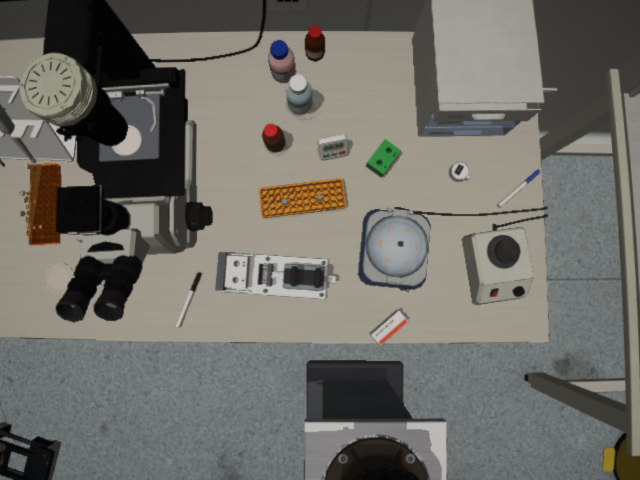

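The scene view shows the clamp at about (255,255), the orange rack at (330,222) with two tubes at (312,210) and (346,221), and the green decoy at (427,228). In the top view the clamp spans (216–335, 252–298) with the block at (237,270). The rack is at (303,198) with tubes near (285,202) and (320,198).

```bash
cat > h.py <<'E'
from plant import ctrl
import cv2, numpy as np
P={n:ctrl.camera_params(n) for n in ("scene","top")}
def K(p): return np.array([[p["fx"],0,p["cx"]],[0,p["fy"],p["cy"]],[0,0,1.]])
F=np.diag([1,-1,-1.])
def ray(n,uv):
    p=P[n]; q=cv2.undistortPoints(np.array([[uv]],float),K(p),p["dist_coeffs"])[0,0]
    T=p["cam_to_world"]; return T[:3,3], T[:3,:3]@F@np.array([q[0],q[1],1])
def plane(n,uv,z):
    o,d=ray(n,uv); return o+d*(z-o[2])/d[2]
def proj(n,X):
    p=P[n]; T=p["cam_to_world"]; c=F@T[:3,:3].T@(np.array(X,float)-T[:3,3])
    return cv2.projectPoints(c.reshape(1,1,3),np.zeros(3),np.zeros(3),K(p),p["dist_coeffs"])[0][0,0]
def tri(uv1,uv2):
    (o1,d1),(o2,d2)=ray("scene",uv1),ray("top",uv2)
    s=np.linalg.lstsq(np.c_[d1,-d2],o2-o1,rcond=None)[0]
    a,b=o1+d1*s[0],o2+d2*s[1]; return (a+b)/2,np.linalg.norm(a-b)
def crop(n,x0,y0,x1,y1,s,name):
    im=ctrl.snapshot(n)[:,:,::-1]; cv2.imwrite("pics/"+name,cv2.resize(im[y0:y1,x0:x1],None,fx=s,fy=s,interpolation=cv2.INTER_CUBIC))
E
python3 - <<'E'
from h import *
a=ctrl.snapshot("top")[:,:,::-1][175:305,205:355]; b=ctrl.snapshot("scene")[:,:,::-1][195:300,190:390]
a=cv2.resize(a,None,fx=5,fy=5,interpolation=cv2.INTER_CUBIC)[:600]; cv2.imwrite("pics/t1.png",a[:600])
a=cv2.resize(b,None,fx=4,fy=4,interpolation=cv2.INTER_CUBIC); cv2.imwrite("pics/s1.png",a)
E
```

```text
(no output)
```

View pics/t1.png

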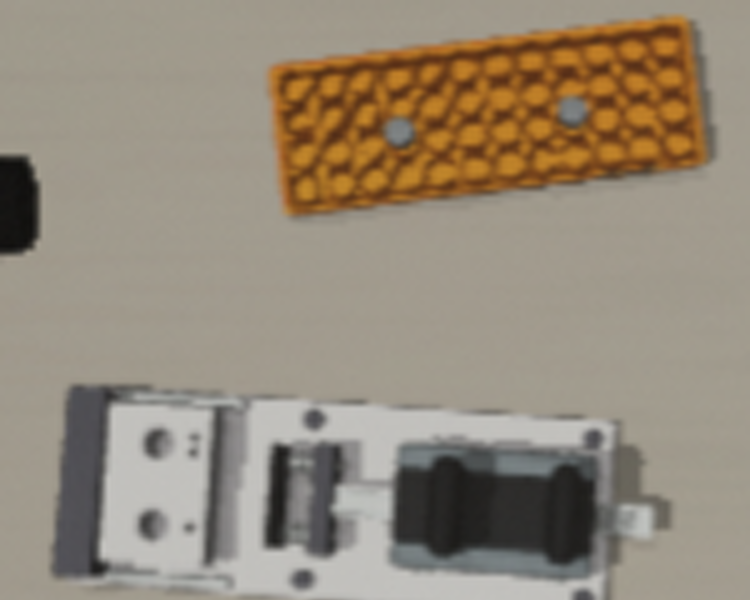

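View pics/s1.png

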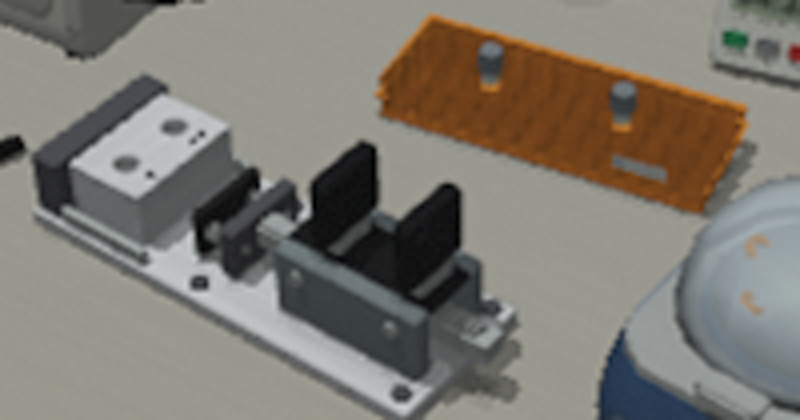

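The crops show the caps at top (399,131) and (572,110) and scene (490,50) and (624,93). Hole 1, with one dot, is at top (152,524) and scene (127,163). Hole 2 is at top (157,443) and scene (175,127). The grips are at top x of about 447 and 567.

```bash
python3 - <<'E'
from h import *
np.set_printoptions(precision=4,suppress=True)
T=lambda x,y:((x+.5)/5-.5+205,(y+.5)/5-.5+175)
S=lambda x,y:((x+.5)/4-.5+190,(y+.5)/4-.5+195)
im=ctrl.snapshot("top"); hsv=cv2.cvtColor(im,cv2.COLOR_RGB2HSV)
for x,y in((399,131),(572,110)):
    u,v=map(int,T(x,y)); w=hsv[v-6:v+7,u-6:u+7,1]<90
    ys,xs=np.nonzero(w); c=(xs.mean()+u-6,ys.mean()+v-6); print("cap",c,len(xs),plane("top",c,.048))
for n,t,s in(("capA",(399,131),(490,47)),("capB",(572,110),(624,89)),("h1",(152,524),(127,163)),("h2",(157,443),(175,127)),
  ("bigdot",(189,527),(152,175))):
    print(n,plane("top",T(*t),.048 if "cap" in n else .044),plane("scene",S(*s),.048 if "cap" in n else .044),tri(S(*s),T(*t)))
for n,t,z in(("blkTL",(110,403),.044),("blkTR",(216,407),.044),("blkBL",(103,563),.044),("blkBR",(207,567),.044),("base TR",(618,422),.01),
 ("front",(447,506),.1),("rear",(568,513),.1),("jawTL",(70,387),.046),("jawBL",(55,577),.046),("jawTR",(110,388),.046),("jawBR",(98,577),.046),("rackTL",(270,67),.026),("rackTR",(690,18),.026),("rackBL",(290,215),.026),("rackBR",(706,163),.026)):
    print(n,plane("top",T(*t),z))
E
```

```text
cap (np.float64(284.5), np.float64(201.0)) 26 [0.6412 0.2062 0.048 ]
cap (np.float64(319.0), np.float64(196.70833333333334)) 24 [0.6509 0.1298 0.048 ]
capA [0.6416 0.2064 0.048 ] [0.6415 0.205  0.048 ] (array([0.6421, 0.206 , 0.0472]), np.float64(0.0011451480625884374))
capB [0.6511 0.1298 0.048 ] [0.6497 0.1264 0.048 ] (array([0.6522, 0.1289, 0.0451]), np.float64(0.002065685009275211))
h1 [0.4678 0.3133 0.044 ] [0.4654 0.3098 0.044 ] (array([0.4683, 0.3135, 0.0403]), np.float64(0.001283021679209141))
h2 [0.5033 0.3118 0.044 ] [0.5008 0.3075 0.044 ] (array([0.5041, 0.3118, 0.0397]), np.float64(0.001960465443325655))
bigdot [0.4666 0.297  0.044 ] [0.4651 0.2934 0.044 ] (array([0.4672, 0.2968, 0.0409]), np.float64(0.0018788510820929034))
blkTL [0.5208 0.3331 0.044 ]
blkTR [0.5193 0.2861 0.044 ]
blkBL [0.4507 0.3346 0.044 ]
blkBR [0.4492 0.2888 0.044 ]
base TR [0.515 0.109 0.01 ]
front [0.4751 0.1804 0.1   ]
rear [0.4724 0.1304 0.1   ]
jawTL [0.5277 0.3506 0.046 ]
jawBL [0.4444 0.3552 0.046 ]
jawTR [0.5273 0.3328 0.046 ]
jawBR [0.4446 0.3363 0.046 ]
rackTL [0.6751 0.2674 0.026 ]
rackTR [0.6978 0.0765 0.026 ]
rackBL [0.6071 0.2571 0.026 ]
rackBR [0.631  0.0695 0.026 ]
```

```bash
cat >> h.py <<'E'
from scipy.spatial.transform import Rotation as Ro
def go(pts):
    "tool-frame rows (mm, rotvec deg) to world targets (x,y,z,yaw)"
    o=ctrl.get_obs(); R=Ro.from_euler("xyz",o["orientation"],degrees=True)
    print("t",round(o["clock"],2),o["tool_pos"].round(4),o["orientation"].round(2))
    for x,y,z,w in pts:
        d=R.inv().apply(np.array([x,y,z])-o["tool_pos"])*1e3
        a=(R.inv()*Ro.from_euler("xyz",[180,0,w],degrees=True)).as_rotvec(degrees=True)
        print((x,y,z,w),d.round(1),a.round(2))
E
python3 - <<'E'
from h import *
go([(.2,.5,.245,-9),(.28,.38,.245,-4),(.4,.28,.245,-2.6),(.64,.206,.245,-2.6)])
E
```

```text
t 0.25 [0.1708 0.6528 0.2449] [179.96  -0.   -14.66]
(0.2, 0.5, 0.245, -9) [ 67.  140.5   0. ] [ 0.04  0.   -5.66]
(0.28, 0.38, 0.245, -4) [1.748e+02 2.363e+02 1.000e-01] [  0.04   0.   -10.66]
(0.4, 0.28, 0.245, -2.6) [3.162e+02 3.027e+02 2.000e-01] [  0.04   0.   -12.06]
(0.64, 0.206, 0.245, -2.6) [5.671e+02 3.135e+02 2.000e-01] [  0.04   0.   -12.06]
```

Emit:
apply_moves([
  {"fingers": 40, "delta_pos": [20, 42, 0], "angular": [0, 0, -2]},
  {"fingers": 40, "delta_pos": [40, 84, 0], "angular": [0, 0, -4]},
  {"fingers": 40, "delta_pos": [60, 126, 0], "angular": [0, 0, -6]},
  {"fingers": 40, "delta_pos": [90, 162, 0], "angular": [0, 0, -8]},
  {"fingers": 40, "delta_pos": [125, 192, 0], "angular": [0, 0, -10]},
  {"fingers": 40, "delta_pos": [160, 222, 0], "angular": [0, 0, -12.1]},
  {"fingers": 40, "delta_pos": [195, 250, 0], "angular": [0, 0, -12.1]},
  {"fingers": 40, "delta_pos": [235, 270, 0], "angular": [0, 0, -12.1]},
  {"fingers": 40, "delta_pos": [275, 288, 0], "angular": [0, 0, -12.1]},
  {"fingers": 40, "delta_pos": [316, 303, 0], "angular": [0, 0, -12.1]},
])

```text
clock: 1.25
tool_pos: [0.4008, 0.2784, 0.246]
orientation: [-179.9, -0.0, -2.5]
force: [1.3, 0.3, -0.2]
opening: 0.0399
gripper_force: 0.0
```

```bash
python3 - <<'E'
from h import *
go([(.52,.22,.245,-2.6),(.64,.206,.245,-2.6)])
cv2.imwrite("pics/s2.png",ctrl.snapshot("scene")[:,:,::-1])
E
```

```text
t 1.25 [0.4008 0.2784 0.246 ] [-1.7993e+02 -4.0000e-02 -2.5300e+00]
(0.52, 0.22, 0.245, -2.6) [121.7  53.1   1. ] [-0.07 -0.04  0.07]
(0.64, 0.206, 0.245, -2.6) [242.2  61.8   1. ] [-0.07 -0.04  0.07]
```

View pics/s2.png

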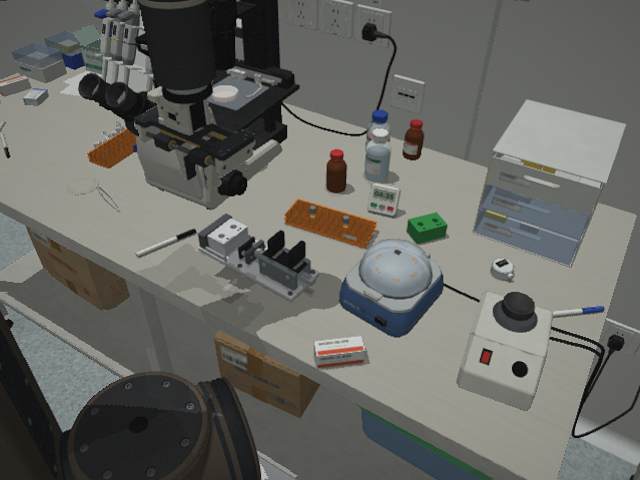

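The view shows the gripper at about (180,120), in front of the microscope. The arm is clear, and the bench is undisturbed.

Emit:
apply_moves([
  {"fingers": 40, "delta_pos": [41, 18, 1], "angular": [0, 0, 0]},
  {"fingers": 40, "delta_pos": [82, 36, 1], "angular": [0, 0, 0]},
  {"fingers": 40, "delta_pos": [122, 53, 1], "angular": [0, 0, 0]},
  {"fingers": 40, "delta_pos": [152, 55, 30], "angular": [0, 0, 0]},
  {"fingers": 40, "delta_pos": [182, 57, 60], "angular": [0, 0, 0]},
  {"fingers": 40, "delta_pos": [212, 60, 85], "angular": [0, 0, 0]},
  {"fingers": 40, "delta_pos": [242, 62, 110], "angular": [0, 0, 0]},
  {"fingers": 40, "delta_pos": [242, 62, 126], "angular": [0, 0, 0]},
  {"fingers": 40, "delta_pos": [242, 62, 126], "angular": [0, 0, 0]},
])

```text
clock: 2.2
tool_pos: [0.6377, 0.2059, 0.1155]
orientation: [179.8, 0.3, -2.6]
force: [-0.4, -0.8, 0.5]
opening: 0.0402
gripper_force: 0.0
```

```bash
python3 - <<'E'
from h import *
go([(.6415,.206,.054,-2.6)])
a=ctrl.snapshot("scene")[:,:,::-1][130:280,230:430]; b=ctrl.snapshot("top")[:,:,::-1][150:300,205:405]
cv2.imwrite("pics/m3.png",cv2.resize(np.hstack([a,b]),None,fx=2,fy=2,interpolation=cv2.INTER_CUBIC))
p=ctrl.get_obs()["tool_pos"]
for n in("scene","top"): print(n,proj(n,p),proj(n,p-[0,0,.019]))
E
```

```text
t 2.2 [0.6377 0.2059 0.1155] [179.82   0.31  -2.65]
(0.6415, 0.206, 0.054, -2.6) [ 4.2 -0.5 61.5] [ 0.18  0.31 -0.05]
scene [310.65896102 179.42151927] [310.63572573 186.89195426]
top [281.1989042  196.06321477] [282.0025118  197.75409972]
```

View pics/m3.png

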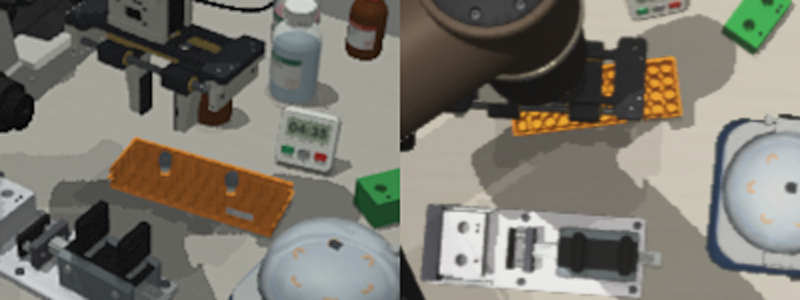

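Emit:
apply_moves([
  {"fingers": 40, "delta_pos": [0, 0, 15], "angular": [0, 0, 0]},
  {"fingers": 40, "delta_pos": [0, 0, 30], "angular": [0, 0, 0]},
  {"fingers": 40, "delta_pos": [0, 0, 30], "angular": [0, 0, 0]},
  {"fingers": 40, "delta_pos": [0, 0, 30], "angular": [0, 0, 0]},
])

```text
clock: 2.7
tool_pos: [0.6385, 0.2072, 0.0892]
orientation: [180.0, 0.0, -2.5]
force: [-0.1, 0.1, 0.8]
opening: 0.04
gripper_force: 0.0
```

```bash
python3 - <<'E'
from h import *
go([(.6415,.206,.054,-2.6)])
E
```

```text
t 2.7 [0.6385 0.2072 0.0892] [ 1.7997e+02  3.0000e-02 -2.5300e+00]
(0.6415, 0.206, 0.054, -2.6) [ 3.1  1.1 35.2] [0.03 0.03 0.07]
```

Emit:
apply_moves([
  {"fingers": 40, "delta_pos": [3, 1, 12], "angular": [0, 0, 0]},
  {"fingers": 40, "delta_pos": [3, 1, 24], "angular": [0, 0, 0]},
  {"fingers": 40, "delta_pos": [3, 1, 35], "angular": [0, 0, 0]},
  {"fingers": 40, "delta_pos": [3, 1, 35], "angular": [0, 0, 0]},
  {"fingers": 5, "delta_pos": [3, 1, 35], "angular": [0, 0, 0]},
  {"fingers": 5, "delta_pos": [3, 1, 35], "angular": [0, 0, 0]},
  {"fingers": 5, "delta_pos": [3, 1, 35], "angular": [0, 0, 0]},
  {"fingers": 5, "delta_pos": [3, 1, 35], "angular": [0, 0, 0]},
  {"fingers": 5, "delta_pos": [3, 1, 35], "angular": [0, 0, 0]},
  {"fingers": 5, "delta_pos": [3, 1, 35], "angular": [0, 0, 0]},
])

```text
clock: 3.7
tool_pos: [0.642, 0.206, 0.0548]
orientation: [-180.0, -0.0, -2.6]
force: [0.3, -1.5, 1.3]
opening: 0.0113
gripper_force: 29.9
```

Emit:
apply_moves([
  {"fingers": 5, "delta_pos": [0, 0, -10], "angular": [0, 0, 0]},
  {"fingers": 5, "delta_pos": [0, 0, -30], "angular": [0, 0, 0]},
  {"fingers": 5, "delta_pos": [0, 0, -60], "angular": [0, 0, 0]},
  {"fingers": 5, "delta_pos": [0, 0, -95], "angular": [0, 0, 0]},
  {"fingers": 5, "delta_pos": [0, 0, -95], "angular": [0, 0, 0]},
  {"fingers": 5, "delta_pos": [0, 0, -95], "angular": [0, 0, 0]},
])

```text
clock: 4.3
tool_pos: [0.6422, 0.2065, 0.1512]
orientation: [-179.9, -0.1, -2.6]
force: [-0.8, -0.6, -0.9]
opening: 0.0114
gripper_force: 29.9
```

```bash
python3 - <<'E'
from h import *
go([(.4678,.3133,.125,-2.6),(.4665,.312,.125,-2.6)])
p=ctrl.get_obs()["tool_pos"]; c=proj("scene",p).astype(int); print(c,proj("scene",p-[0,0,.051]))
x,y=c-[37,30]
crop("scene",x,y,x+75,y+75,8,"s4.png"); print(x,y)
E
```

```text
t 4.3 [0.6422 0.2065 0.1512] [-1.7989e+02 -1.3000e-01 -2.5600e+00]
(0.4678, 0.3133, 0.125, -2.6) [-179.1  -98.9   26. ] [-0.11 -0.13  0.04]
(0.4665, 0.312, 0.125, -2.6) [-180.3  -97.5   26. ] [-0.11 -0.13  0.04]
[311 165] [311.78620811 186.25188357]
274 135
```

View pics/s4.png

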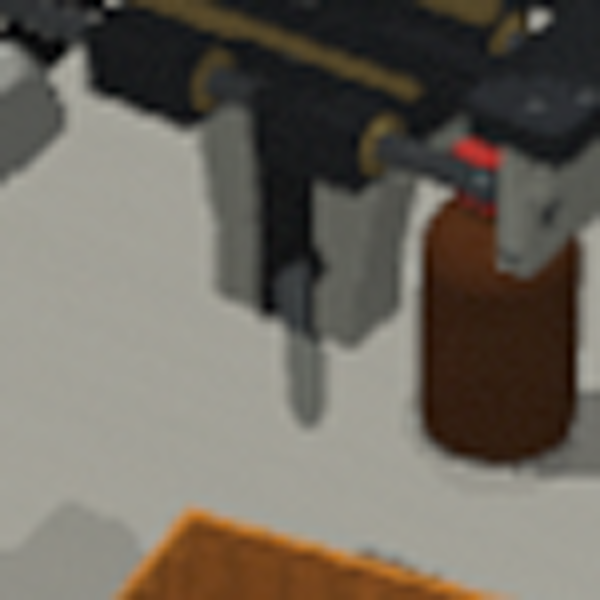

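The picture shows the tube held upright between the fingers. Its foot is at crop (308,425), which is image pixel (312.5,188), and the cap is in the pads.

```bash
python3 - <<'E'
from h import *
c=lambda x,y:((x+.5)/8-.5+274,(y+.5)/8-.5+135)
for z in(.0975,.0995,.1015): print(plane("scene",c(307,418),z))
print("h1",plane("scene",(221.4,235.5),.044))
# cap tops via dark grey pixels not needed; hole centres by dark blobs on block top
for n,uv in(("scene",(221.4,235.5)),("scene",(233.4,226.5)),("top",(235,279.5)),("top",(236,263.2))):
    g=cv2.cvtColor(ctrl.snapshot(n),cv2.COLOR_RGB2GRAY).astype(float); u,v=map(round,uv); r=5
    w=g[v-r:v+r+1,u-r:u+r+1]; w=np.clip(np.percentile(w,75)-15-w,0,None); yy,xx=np.mgrid[v-r:v+r+1,u-r:u+r+1]
    m=(xx-u)**2+(yy-v)**2<=16; w=w*m
    q=((w*xx).sum()/w.sum(),(w*yy).sum()/w.sum()); print(n,np.round(q,2),plane(n,q,.044).round(4))
E
```

```text
[0.64383324 0.20716953 0.0975    ]
[0.64149881 0.20568155 0.0995    ]
[0.63916437 0.20419358 0.1015    ]
h1 [0.46514463 0.30955643 0.044     ]
scene [220.83 235.54] [0.4644 0.3104 0.044 ]
scene [232.97 226.32] [0.5005 0.3083 0.044 ]
top [234.81 279.53] [0.4675 0.3137 0.044 ]
top [235.74 263.13] [0.5035 0.3124 0.044 ]
```

Emit:
apply_moves([
  {"fingers": 5, "delta_pos": [-38, -20, 0], "angular": [0, 0, 0]},
  {"fingers": 5, "delta_pos": [-76, -41, 5], "angular": [0, 0, 0]},
  {"fingers": 5, "delta_pos": [-114, -62, 15], "angular": [0, 0, 0]},
  {"fingers": 5, "delta_pos": [-150, -82, 28], "angular": [0, 0, 0]},
  {"fingers": 5, "delta_pos": [-180.5, -97.5, 38], "angular": [0, 0, 0]},
  {"fingers": 5, "delta_pos": [-180.5, -97.5, 38], "angular": [0, 0, 0]},
  {"fingers": 5, "delta_pos": [-180.5, -97.5, 38], "angular": [0, 0, 0]},
  {"fingers": 5, "delta_pos": [-180.5, -97.5, 38], "angular": [0, 0, 0]},
])

```text
clock: 5.35
tool_pos: [0.4664, 0.3115, 0.1114]
orientation: [180.0, -0.0, -2.6]
force: [0.4, -0.3, 0.3]
opening: 0.0114
gripper_force: 29.9
```

```bash
python3 - <<'E'
from h import *
go([(.466,.312,.09,-2.6)])
p=ctrl.get_obs()["tool_pos"]; print(proj("scene",p-[0,0,.0525]),proj("scene",[p[0],p[1],.044]))
crop("scene",190,185,265,255,8,"s5.png")
E
```

```text
t 5.35 [0.4664 0.3115 0.1114] [ 1.7999e+02 -1.0000e-02 -2.5600e+00]
(0.466, 0.312, 0.09, -2.6) [-0.4 -0.5 21.4] [ 0.01 -0.01  0.04]
[220.30405905 229.21071477] [221.04522633 234.82620831]
```

View pics/s5.png

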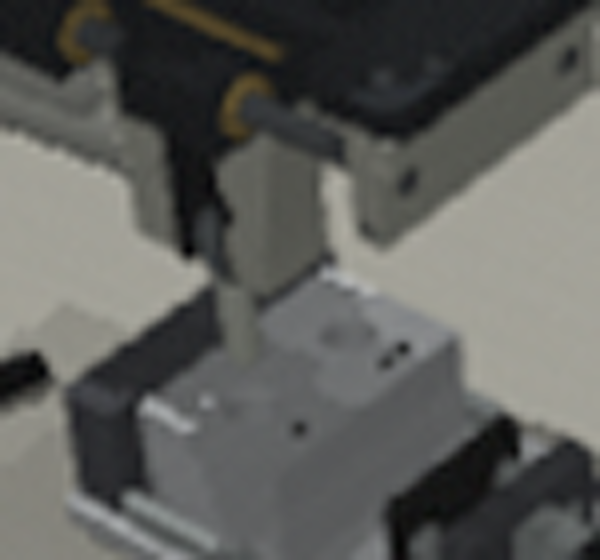

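The foot is at crop (240,360), directly above hole 1 at (240,408). The projection agrees to about 0.3 px, so I'm lowering it.

Emit:
apply_moves([
  {"fingers": 5, "delta_pos": [-0.5, 0, 8], "angular": [0, 0, 0]},
  {"fingers": 5, "delta_pos": [-0.5, 0, 14], "angular": [0, 0, 0]},
  {"fingers": 5, "delta_pos": [-0.5, 0, 20], "angular": [0, 0, 0]},
  {"fingers": 5, "delta_pos": [-0.5, 0, 25], "angular": [0, 0, 0]},
  {"fingers": 5, "delta_pos": [-0.5, 0, 25], "angular": [0, 0, 0]},
])

```text
clock: 5.9
tool_pos: [0.4652, 0.311, 0.0853]
orientation: [179.9, 0.1, -2.6]
force: [0.3, -0.5, -0.1]
opening: 0.0118
gripper_force: 29.9
```

Emit:
apply_moves([
  {"fingers": 5, "delta_pos": [0, 0, 5], "angular": [0, 0, 0]},
  {"fingers": 5, "delta_pos": [0, 0, 10], "angular": [0, 0, 0]},
  {"fingers": 5, "delta_pos": [0, 0, 15], "angular": [0, 0, 0]},
  {"fingers": 5, "delta_pos": [0, 0, 18], "angular": [0, 0, 0]},
  {"fingers": 5, "delta_pos": [0, 0, 18], "angular": [0, 0, 0]},
])

```text
clock: 6.4
tool_pos: [0.4653, 0.3114, 0.0679]
orientation: [180.0, 0.0, -2.6]
force: [0.8, 0.4, -0.6]
opening: 0.0118
gripper_force: 29.9
```

```bash
python3 - <<'E'
from h import *
go([])
crop("scene",190,185,265,255,8,"s6.png")
E
```

```text
t 6.4 [0.4653 0.3114 0.0679] [ 1.7997e+02  1.0000e-02 -2.5500e+00]
```

View pics/s6.png

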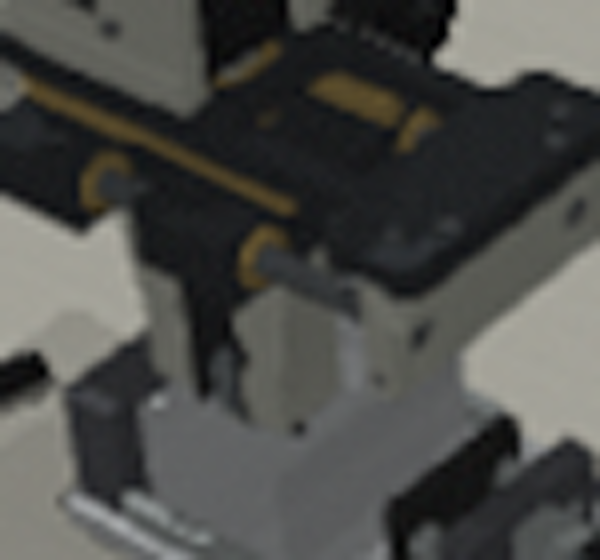

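The cap sits just above the block top at crop (225,375), so the tube is inserted. Next I release it, rise and go to the second tube.

Emit:
apply_moves([
  {"fingers": 22, "delta_pos": [0, 0, 0], "angular": [0, 0, 0]},
  {"fingers": 22, "delta_pos": [0, 0, 0], "angular": [0, 0, 0]},
  {"fingers": 22, "delta_pos": [0, 0, 0], "angular": [0, 0, 0]},
  {"fingers": 22, "delta_pos": [0, 0, -20], "angular": [0, 0, 0]},
  {"fingers": 22, "delta_pos": [0, 0, -50], "angular": [0, 0, 0]},
  {"fingers": 40, "delta_pos": [0, 0, -90], "angular": [0, 0, 0]},
  {"fingers": 40, "delta_pos": [0, 0, -90], "angular": [0, 0, 0]},
  {"fingers": 40, "delta_pos": [0, 0, -90], "angular": [0, 0, 0]},
])

```text
clock: 7.25
tool_pos: [0.4656, 0.312, 0.1596]
orientation: [-179.9, -0.1, -2.6]
force: [-0.6, 0.5, -0.8]
opening: 0.038
gripper_force: 0.0
```

```bash
python3 - <<'E'
from h import *
go([(.651,.129,.1,-2.6)])
im=ctrl.snapshot("scene")
def cap(n,uv,r,thr):
    im=ctrl.snapshot(n); h=cv2.cvtColor(im,cv2.COLOR_RGB2HSV); u,v=map(int,uv)
    print(h[v-r:v+r+1,u-r:u+r+1,2])
cap("scene",proj("scene",(.4655,.3115,.06)),7,0); print(proj("scene",(.4655,.3115,.06)))
E
```

```text
t 7.25 [0.4656 0.312  0.1596] [-1.7986e+02 -8.0000e-02 -2.5600e+00]
(0.651, 0.129, 0.1, -2.6) [193.3 174.7  59.5] [-0.14 -0.08  0.04]
[[144 113  66  47  50  49  48  50  50  48  46  54  71  93 110]
 [ 59  45  48  49  49  48  48  49  50  43  51  81 107 116 113]
 [ 43  46  49  49  48  50  50  47  46  49  80 107 113 111 112]
 [ 45  44  48  47  49  50  47  55  71  86 105 113 112 112 113]
 [ 43  43  46  43  46  47  53  82 109 116 113 113 113 112 113]
 [ 44  43  43  44  44  41  67  97 105 109 113 113 113 112 114]
 [ 43  44  43  52  55  51  67  71  73  94 109 114 113 114 113]
 [ 44  44  49  73  74  65  61  61  60  64  90 110 115 113 113]
 [ 43  46  73  85  72  59  61  61  64  58  70  99 114 114 114]
 [ 62  78  95  84  64  62  63  63  64  59  68  95 111 112 112]
 [ 92 100  98  90  68  57  64  65  63  59  55  98 115 114 114]
 [ 99  97  98  92  71  60  63  65  62  59  55  92 112 115 115]
 [ 95  95  96  99  76  59  65  63  63  61  58  83 104 115 114]
 [114 108 117 113  84  64  63  64  61  63  71  93  99 103 108]
 [154 145 159 135  96  83  73  75  79  85  90  96  96  96  99]]
[219.96336505 229.01438197]
```

Emit:
apply_moves([
  {"fingers": 40, "delta_pos": [32, 29, 0], "angular": [0, 0, 0]},
  {"fingers": 40, "delta_pos": [64, 58, 0], "angular": [0, 0, 0]},
  {"fingers": 40, "delta_pos": [97, 87, 0], "angular": [0, 0, 0]},
  {"fingers": 40, "delta_pos": [129, 116, 10], "angular": [0, 0, 0]},
  {"fingers": 40, "delta_pos": [161, 145, 25], "angular": [0, 0, 0]},
  {"fingers": 40, "delta_pos": [193, 174.5, 40], "angular": [0, 0, 0]},
  {"fingers": 40, "delta_pos": [193, 174.5, 65], "angular": [0, 0, 0]},
  {"fingers": 40, "delta_pos": [193, 174.5, 75], "angular": [0, 0, 0]},
  {"fingers": 40, "delta_pos": [193, 174.5, 75], "angular": [0, 0, 0]},
])

```text
clock: 8.25
tool_pos: [0.6485, 0.1279, 0.0805]
orientation: [179.9, 0.3, -2.6]
force: [-1.1, -0.5, 0.4]
opening: 0.0398
gripper_force: 0.0
```

```bash
python3 - <<'E'
from h import *
go([(.651,.129,.054,-2.6)])
E
```

```text
t 8.25 [0.6485 0.1279 0.0805] [179.86   0.28  -2.58]
(0.651, 0.129, 0.054, -2.6) [ 2.6 -1.3 26.4] [0.14 0.28 0.02]
```

Emit:
apply_moves([
  {"fingers": 40, "delta_pos": [2, 0, 10], "angular": [0, 0, 0]},
  {"fingers": 40, "delta_pos": [2, 0, 20], "angular": [0, 0, 0]},
  {"fingers": 40, "delta_pos": [2, 0, 29], "angular": [0, 0, 0]},
  {"fingers": 40, "delta_pos": [2, 0, 30], "angular": [0, 0, 0]},
  {"fingers": 40, "delta_pos": [2, 0, 30], "angular": [0, 0, 0]},
])

```text
clock: 8.75
tool_pos: [0.6521, 0.1287, 0.0532]
orientation: [180.0, 0.0, -2.5]
force: [0.0, -0.2, 1.3]
opening: 0.04
gripper_force: 0.0
```

Emit:
apply_moves([
  {"fingers": 5, "delta_pos": [-0.5, 0, -1], "angular": [0, 0, 0]},
  {"fingers": 5, "delta_pos": [-0.5, 0, -1], "angular": [0, 0, 0]},
  {"fingers": 5, "delta_pos": [-0.5, 0, -1], "angular": [0, 0, 0]},
  {"fingers": 5, "delta_pos": [-0.5, 0, -1], "angular": [0, 0, 0]},
  {"fingers": 5, "delta_pos": [-0.5, 0, -1], "angular": [0, 0, 0]},
  {"fingers": 5, "delta_pos": [-0.5, 0, -1], "angular": [0, 0, 0]},
  {"fingers": 5, "delta_pos": [-0.5, 0, -20], "angular": [0, 0, 0]},
  {"fingers": 5, "delta_pos": [-0.5, 0, -50], "angular": [0, 0, 0]},
  {"fingers": 5, "delta_pos": [-0.5, 0, -96], "angular": [0, 0, 0]},
  {"fingers": 5, "delta_pos": [-0.5, 0, -96], "angular": [0, 0, 0]},
])

```text
clock: 9.75
tool_pos: [0.6554, 0.1296, 0.1564]
orientation: [-179.8, -0.6, -2.5]
force: [-0.3, 0.4, -0.2]
opening: 0.0114
gripper_force: 30.0
```

```bash
python3 - <<'E'
from h import *
go([(.502,.3105,.12,-2.6)])
im=ctrl.snapshot("scene").astype(int); h=cv2.cvtColor(im.astype(np.uint8),cv2.COLOR_RGB2HSV)
p=ctrl.get_obs()["tool_pos"]; f=proj("scene",p-[0,0,.052]); print("foot pred",f, "hole target",proj("scene",(.502,.3105,.044)))
u,v=map(int,f); print(h[v-12:v+6,u-7:u+8,1]); print(h[v-12:v+6,u-7:u+8,2])
E
```

```text
t 9.75 [0.6554 0.1296 0.1564] [-179.81   -0.57   -2.49]
(0.502, 0.3105, 0.12, -2.6) [-161.5 -174.    35.4] [-0.2  -0.57  0.12]
foot pred [346.54456586 195.07058926] hole target [232.58699847 225.54460256]
[[168 168 150 186 174 180  11  11   9  11  13  18  19  19  16]
 [173 177 182 179 146 188  20  15  16  15  12  16  17  15  17]
 [177 168 172 156 165 204  19  17  17  15  15  14  18  16  16]
 [194 168 167 156 177 168  19  15  17  17  15  12  17  19  17]
 [190 168 170 175 168 147  16  15  17  17  16  15  16  17  17]
 [172 182 174 184 183 136  19  17  14  15  16  15  14  14  17]
 [198 177 177 167 198 112  19  15  17  13  16  17  16  16  14]
 [167 172 197 210 117  46  17  17  17  18  13  15  18  14  14]
 [194 190 135  50  36  20  16  15  19  15  15  14  14  17  15]
 [ 56  36  33  16  13  16  11  17  15  15  15  15  17  17  18]
 [ 19  16  16  13  13  13  15  15  15  13  15  19  18  17  17]
 [ 16  17  17  19  18  15  14  15  16  15  17  18  17  19  17]
 [ 18  20  18  18  19  17  15  14  16  16  15  18  17  17  19]
 [ 18  19  17  18  19  19  17  18  15  15  16  15  15  16  15]
 [ 19  17  17
[... 674 characters left out ...]
0 107]
 [ 49  49  48  45  50  66  89 104 106 102  97 104 111 108 106]
 [ 46  47  51  66  79  89  98 103 108 101 100 106 108 107 121]
 [ 64  70  77  94 102  97  96 104 105 101 100 105 122 132 152]
 [109 114  98  98  97 100 101 102 100  95 118 134 154 167 165]
 [143 139 122 122 126 132 130 122 111 118 152 168 166 165 164]
 [154 155 158 159 165 168 169 160 148 158 168 166 165 164 165]
 [157 158 162 166 165 165 165 167 165 165 164 165 165 164 165]
 [165 165 166 165 163 162 163 164 164 164 165 164 165 165 163]
 [163 164 163 164 164 165 163 164 165 166 164 165 164 165 165]
 [163 163 163 163 164 164 163 164 164 163 164 165 164 163 165]
 [165 163 162 162 163 163 163 164 164 164 163 163 165 164 165]]
```

Emit:
apply_moves([
  {"fingers": 5, "delta_pos": [-32, -35, 0], "angular": [0, 0, 0]},
  {"fingers": 5, "delta_pos": [-64, -70, 0], "angular": [0, 0, 0]},
  {"fingers": 5, "delta_pos": [-95, -105, 5], "angular": [0, 0, 0]},
  {"fingers": 5, "delta_pos": [-127, -140, 15], "angular": [0, 0, 0]},
  {"fingers": 5, "delta_pos": [-145, -160, 25], "angular": [0, 0, 0]},
  {"fingers": 5, "delta_pos": [-158, -174.3, 37], "angular": [0, 0, 0]},
  {"fingers": 5, "delta_pos": [-158, -174.3, 37], "angular": [0, 0, 0]},
  {"fingers": 5, "delta_pos": [-158, -174.3, 37], "angular": [0, 0, 0]},
  {"fingers": 5, "delta_pos": [-158, -174.3, 37], "angular": [0, 0, 0]},
])

```text
clock: 10.7
tool_pos: [0.5023, 0.3093, 0.1124]
orientation: [180.0, -0.0, -2.6]
force: [-0.3, -0.1, 0.0]
opening: 0.0119
gripper_force: 30.0
```

```bash
python3 - <<'E'
from h import *
go([(.5015,.3098,.112,-2.55)])
p=ctrl.get_obs()["tool_pos"]; print("foot pred",proj("scene",p-[0,0,.052]),"below",proj("scene",[p[0],p[1],.044]))
crop("scene",195,180,270,255,8,"s7.png")
E
```

```text
t 10.7 [0.5023 0.3093 0.1124] [ 1.80e+02 -1.00e-02 -2.58e+00]
(0.5015, 0.3098, 0.112, -2.55) [-0.8 -0.5  0.4] [ 0.   -0.01 -0.03]
foot pred [232.44244354 219.50010534] below [233.13575412 225.67889558]
```

View pics/s7.png

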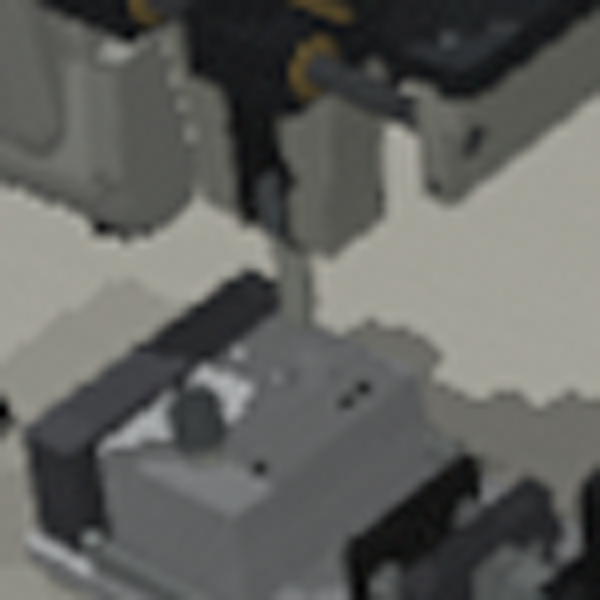

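Tube B's foot is at crop (298,320), above hole 2 (pixel 233,226), aligned to within 1 px. Tube A's cap is seated at (197,420).

Emit:
apply_moves([
  {"fingers": 5, "delta_pos": [-0.5, 0, 8], "angular": [0, 0, 0]},
  {"fingers": 5, "delta_pos": [-0.5, 0, 14], "angular": [0, 0, 0]},
  {"fingers": 5, "delta_pos": [-0.5, 0, 20], "angular": [0, 0, 0]},
  {"fingers": 5, "delta_pos": [-0.5, 0, 25], "angular": [0, 0, 0]},
  {"fingers": 5, "delta_pos": [-0.5, 0, 25], "angular": [0, 0, 0]},
])

```text
clock: 11.25
tool_pos: [0.5012, 0.3094, 0.0864]
orientation: [179.9, 0.0, -2.6]
force: [0.9, -0.5, -0.0]
opening: 0.012
gripper_force: 30.0
```

Emit:
apply_moves([
  {"fingers": 5, "delta_pos": [0, 0, 5], "angular": [0, 0, 0]},
  {"fingers": 5, "delta_pos": [0, 0, 10], "angular": [0, 0, 0]},
  {"fingers": 5, "delta_pos": [0, 0, 15], "angular": [0, 0, 0]},
  {"fingers": 5, "delta_pos": [0, 0, 19], "angular": [0, 0, 0]},
  {"fingers": 5, "delta_pos": [0, 0, 19], "angular": [0, 0, 0]},
  {"fingers": 5, "delta_pos": [0, 0, 19], "angular": [0, 0, 0]},
])

```text
clock: 11.85
tool_pos: [0.5011, 0.3096, 0.0681]
orientation: [180.0, 0.0, -2.6]
force: [2.0, 0.5, -0.9]
opening: 0.0113
gripper_force: 30.0
```

Emit:
apply_moves([
  {"fingers": 22, "delta_pos": [0, 0, 0], "angular": [0, 0, 0]},
  {"fingers": 22, "delta_pos": [0, 0, 0], "angular": [0, 0, 0]},
  {"fingers": 22, "delta_pos": [0, 0, 0], "angular": [0, 0, 0]},
  {"fingers": 22, "delta_pos": [0, 0, -20], "angular": [0, 0, 0]},
  {"fingers": 22, "delta_pos": [0, 0, -50], "angular": [0, 0, 0]},
  {"fingers": 80, "delta_pos": [0, 0, -95], "angular": [0, 0, 0]},
  {"fingers": 87, "delta_pos": [0, 0, -95], "angular": [0, 0, 0]},
  {"fingers": 87, "delta_pos": [0, 0, -95], "angular": [0, 0, 0]},
])

```text
clock: 12.65
tool_pos: [0.5015, 0.3102, 0.1648]
orientation: [-179.9, -0.1, -2.6]
force: [-0.5, 0.1, -1.0]
opening: 0.0403
gripper_force: 0.0
```

```bash
python3 - <<'E'
from h import *
S=lambda x,y:((x+.5)/4-.5+190,(y+.5)/4-.5+195)
print(plane("scene",S(428,206),.1),plane("scene",S(344.5,166),.1))
go([(.476,.1553,.13,-2.6),(.476,.1553,.082,-2.6)])
im=ctrl.snapshot("scene"); v=cv2.cvtColor(im,cv2.COLOR_RGB2HSV)[:,:,2]
for X in((.4653,.3114,.06),(.5012,.3096,.06)):
    u,w=map(int,proj("scene",X)); print(u,w); print(v[w-3:w+9,u-6:u+7])
E
```

```text
[0.46939938 0.12867882 0.1       ] [0.47148758 0.17709704 0.1       ]
t 12.65 [0.5015 0.3102 0.1648] [-1.7985e+02 -9.0000e-02 -2.5600e+00]
(0.476, 0.1553, 0.13, -2.6) [-18.7 156.   34.4] [-0.15 -0.09  0.04]
(0.476, 0.1553, 0.082, -2.6) [-18.7 156.1  82.4] [-0.15 -0.09  0.04]
219 229
[[ 71  71  71  69  60  65 103 155 171 169 146 127 108]
 [ 69  70  67  54  47  98 147 162 165 165 167 169 145]
 [ 70  62  57  73  81 112 125 131 145 161 166 167 169]
 [ 55  63  85 110 111 105  94  87  88 147 169 169 168]
 [ 59 116 119  97  92  93  75  56  52 127 166 169 167]
 [125 160 126  63  56  61  62  60  53  95 152 168 166]
 [168 169 130  74  62  65  64  62  55  84 149 169 166]
 [164 166 143  92  59  60  63  63  58  64 143 171 169]
 [163 165 159 108  55  62  65  64  60  55 125 150 164]
 [163 163 170 127  68  60  61  62  63  71  93  95 131]
 [164 173 175 154 103  65  70  72  80  90 102  98  93]
 [163 167 163 157 120  91  92  95 101  95 103 108 102]]
232 219
[[ 49  46  47  44  40  95 149 163 162 162 162 162 162]
 [ 44  46  49  48  45  72 141 164 162 162 161 162 163]
 [ 43  43  41  48  67  69 131 162 163 161 161 162 162]
 [ 43  44  63  73  84  79 104 132 149 161 162 161 161]
 [ 50  67  87  84  69  60  59  56  98 139 157 160 162]
 [ 73  95  82  64  61  62  61  60  60 101 130 145 156]
 [ 93 100  79  61  61  63  63  63  54  92 111 116 130]
 [ 99  99  80  60  66  65  63  62  56  83 108 114 113]
 [ 98 100  86  65  59  65  65  62  56  78 107 116 113]
 [ 96  97  86  67  59  62  62  61  55  76 105 114 113]
 [115 133 109  71  60  61  62  63  58  81  95 104 106]
 [157 177 137  89  74  70  70  69  78  92  98  95  99]]
```

Emit:
apply_moves([
  {"fingers": 87, "delta_pos": [-5, 39, 0], "angular": [0, 0, 0]},
  {"fingers": 87, "delta_pos": [-10, 78, 0], "angular": [0, 0, 0]},
  {"fingers": 87, "delta_pos": [-15, 117, 0], "angular": [0, 0, 0]},
  {"fingers": 87, "delta_pos": [-20, 155.5, 0], "angular": [0, 0, 0]},
  {"fingers": 87, "delta_pos": [-20, 155.5, 15], "angular": [0, 0, 0]},
  {"fingers": 87, "delta_pos": [-20, 155.5, 30], "angular": [0, 0, 0]},
  {"fingers": 87, "delta_pos": [-20, 155.5, 30], "angular": [0, 0, 0]},
  {"fingers": 87, "delta_pos": [-20, 155.5, 30], "angular": [0, 0, 0]},
])

```text
clock: 13.5
tool_pos: [0.474, 0.1549, 0.1327]
orientation: [179.9, 0.1, -2.5]
force: [0.7, 0.2, -0.1]
opening: 0.0868
gripper_force: 0.0
```

```bash
python3 - <<'E'
from h import *
go([(.4745,.1548,.084,-2.6)])
E
```

```text
t 13.5 [0.474  0.1549 0.1327] [ 1.7991e+02  9.0000e-02 -2.5500e+00]
(0.4745, 0.1548, 0.084, -2.6) [ 0.6  0.  48.7] [0.09 0.09 0.05]
```

Emit:
apply_moves([
  {"fingers": 87, "delta_pos": [0, 0, 10], "angular": [0, 0, 0]},
  {"fingers": 87, "delta_pos": [0, 0, 20], "angular": [0, 0, 0]},
  {"fingers": 87, "delta_pos": [0, 0, 30], "angular": [0, 0, 0]},
  {"fingers": 87, "delta_pos": [0, 0, 40], "angular": [0, 0, 0]},
  {"fingers": 87, "delta_pos": [0, 0, 48], "angular": [0, 0, 0]},
  {"fingers": 87, "delta_pos": [0, 0, 48], "angular": [0, 0, 0]},
])

```text
clock: 14.1
tool_pos: [0.4737, 0.1548, 0.0839]
orientation: [179.9, 0.1, -2.6]
force: [-0.2, -0.2, -0.3]
opening: 0.0871
gripper_force: 0.0
```

Emit:
apply_moves([
  {"fingers": 66, "delta_pos": [0, 0, 0], "angular": [0, 0, 0]},
  {"fingers": 64, "delta_pos": [0, 0, 0], "angular": [0, 0, 0]},
  {"fingers": 62, "delta_pos": [0, 0, 0], "angular": [0, 0, 0]},
  {"fingers": 60, "delta_pos": [0, 0, 0], "angular": [0, 0, 0]},
  {"fingers": 60, "delta_pos": [0, 0, 0], "angular": [0, 0, 0]},
  {"fingers": 60, "delta_pos": [0, 0, 0], "angular": [0, 0, 0]},
])

```text
clock: 14.7
tool_pos: [0.4745, 0.1548, 0.0857]
orientation: [180.0, -0.0, -2.5]
force: [1.6, -4.4, 3.5]
opening: 0.0601
gripper_force: 3.1
```

```bash
python3 - <<'E'
from h import *
np.set_printoptions(precision=2,suppress=True)
o=ctrl.get_obs(); print(o["tool_pos"]*1e3,o["force"],o["moment"],o["opening"],o["gripper_force"])
p=o["tool_pos"]; print(proj("scene",p),proj("top",p))
h=ctrl.snapshot("top"); cv2.imwrite("pics/t8.png",h[:,:,::-1])
v=cv2.cvtColor(h,cv2.COLOR_RGB2HSV)[:,:,2]
print(v[268:282:3,218:300])   # row across block, pad, jaw plate
E
```

```text
[474.5  154.85  85.7 ] [ 1.55 -4.36  3.49] [-1.8  -0.49  0.01] 0.060138330303970214 3.1156195420771837
[286.65 245.22] [306.62 276.28]
[[ 97  97  97  95  95  94  86 101 180 212 216 216 216 215 215 213 210 210
  208 211 214 215 216 215 214 207 174 110  66  54  55  57  59  61  62  64
   75  90  99  99  79  53  49  49  68  85  81  64  55  57  57  59  60  63
   62  62  62  63  62  62  62  62  62  62  62  62  62  62  60  48  37  33
   33  34  34  33  34  34  33  38  54  62]
 [ 99  97  97  95  95  91  79 123 208 215 216 215 216 216 215 215 215 215
  215 215 214 211 199 166  94  60  53  56  59  59  62  63  65  67  67  67
   74  90  97 100  79  55  54  55  57  59  58  59  59  58  59  59  60  62
   63  62  63  63  62  61  62  63  62  62  62  61  63  62  61  60  49  37
   32  34  34  34  33  34  35  50  60  63]
 [ 99  97  96  95  96  90  74 131 208 215 215 216 216 215 216 216 215 214
  207 175 110  62  52  55  57  59  60  64  63  65  66  66  68  70  70  69
   71  86  95  97  85  62  52  52  55  58  58  58  59  59  59  59  60  61
   63  63  63  63  62  62  61  62  61  62  62  60  61  61  61  61  61  61
   61  60  59  59  60  61  63  62  62  62]
 [ 99  98  96  96  96  88  77 149 210 215 215 215 209 200 199 184 152  90
   60  54  56  57  59  61  62  65  65  68  69  69  70  72  72  73  74  74
   73  81  94 100  98  79  55  52  54  55  57  59  59  59  60  58  60  61
   62  62  63  62  62  62  61  62  61  61  62  61  62  62  61  61  62  63
   62  62  61  63  62  62  62  62  62  62]
 [ 99  97  96  96  93  82  92 177 212 215 213 197 137  81  54  54  55  58
   58  59  61  64  65  66  67  68  69  70  72  73  73  74  74  75  77  77
   75  75  84  93  98  91  71  50  51  52  55  57  59  60  60  59  60  61
   61  61  61  63  62  62  61  61  61  62  62  62  62  62  63  62  62  63
   62  63  63  63  63  62  62  62  62  61]]
```

Emit:
apply_moves([
  {"fingers": 60, "delta_pos": [0, 1, 0], "angular": [0, 0, 0]},
  {"fingers": 56, "delta_pos": [0, 1, 0], "angular": [0, 0, 0]},
  {"fingers": 56, "delta_pos": [0, 1, 0], "angular": [0, 0, 0]},
  {"fingers": 56, "delta_pos": [0, 1, 0], "angular": [0, 0, 0]},
])

```text
clock: 15.15
tool_pos: [0.4745, 0.1547, 0.0856]
orientation: [-180.0, -0.0, -2.5]
force: [-1.8, 0.5, 5.1]
opening: 0.0559
gripper_force: 7.5
```

```bash
cat > jaw.py <<'E'
from h import *
np.set_printoptions(linewidth=200)
c=np.array([.4830,.3105,0])-.0735*np.array([.0445,.999,0])  # clamp origin estimate
ex=np.array([.0445,.999,0]); ey=np.array([-.999,.0445,0])
v=cv2.cvtColor(ctrl.snapshot("scene"),cv2.COLOR_RGB2HSV)[:,:,2].astype(np.float32)
xs=np.arange(-16,60,2.)
print("x  ",xs.astype(int))
for y,z in((18,36),(24,30),(24,22)):
    q=np.array([proj("scene",c+ex*x/1e3+ey*y/1e3+[0,0,z/1e3]) for x in xs],np.float32)
    print(y,z,cv2.remap(v,q[:,:1],q[:,1:],cv2.INTER_CUBIC)[:,0].astype(int))
print(c,ctrl.get_obs()["force"].round(1),ctrl.get_obs()["clock"])
E
python3 jaw.py
```

```text
x   [-16 -14 -12 -10  -8  -6  -4  -2   0   2   4   6   8  10  12  14  16  18  20  22  24  26  28  30  32  34  36  38  40  42  44  46  48  50  52  54  56  58]
18 36 [ 89  79  63  48  42  42  43  44  54  68  78  83  78  56  47  46  34  18  19  23  28  33  62  91  99  97  96  98  98  99  97  94  92  92  89 102 157 204]
24 30 [ 74  46  40  49  62  54  38  44  49  51  50  52  67  93  98  89  75  52  14  20  60  97 136 145 127 106  96  96  97  96  97  98  97  97  95  94  93  91]
24 22 [ 98 101  94  70  44  40  43  42  46  47  48  55  73  98  91  47  20  16  11  11  75 145 187 176 142 139 138 127 114 100  95  97  96  96  98  98  97  95]
[0.47972925 0.2370735  0.        ] [-0.5  0.   5.9] 15.2
```

Emit:
apply_moves([
  {"fingers": 52, "delta_pos": [0, 0, 0], "angular": [0, 0, 0]},
  {"fingers": 49, "delta_pos": [0, 0, 0], "angular": [0, 0, 0]},
  {"fingers": 46, "delta_pos": [0, 0, 0], "angular": [0, 0, 0]},
  {"fingers": 43, "delta_pos": [0, 0, 0], "angular": [0, 0, 0]},
  {"fingers": 40.5, "delta_pos": [0, 0, 0], "angular": [0, 0, 0]},
  {"fingers": 40.5, "delta_pos": [0, 0, 0], "angular": [0, 0, 0]},
  {"fingers": 40.5, "delta_pos": [0, 0, 0], "angular": [0, 0, 0]},
])

```text
clock: 15.9
tool_pos: [0.4746, 0.1547, 0.0856]
orientation: [-180.0, -0.0, -2.5]
force: [-0.4, 0.2, 5.0]
opening: 0.0406
gripper_force: 8.6
```

```bash
python3 jaw.py
```

```text
x   [-16 -14 -12 -10  -8  -6  -4  -2   0   2   4   6   8  10  12  14  16  18  20  22  24  26  28  30  32  34  36  38  40  42  44  46  48  50  52  54  56  58]
18 36 [ 93  93  90  87  88  80  59  43  40  42  42  43  58  74  81  82  76  54  48  40  29  22  19  24  32  35  55  89 101  98  96  94  94  93  88 102 156 205]
24 30 [ 94 100 102  94  67  42  40  49  61  55  41  44  49  50  50  52  68  98 107  97  71  44  16  24  51  78  95 101  98  97  97  96  96  96  95  95  93  91]
24 22 [176 156 116 109 109 103 101  72  45  39  44  44  48  50  51  58  80  94  77  38  11  16  13  13  66 114 135 130 116  99  94  96  96  97  98  98  97  96]
[0.47972925 0.2370735  0.        ] [-1.2 -0.4  4.6] 15.95
```

Emit:
apply_moves([
  {"fingers": 66, "delta_pos": [0, 0, 0], "angular": [0, 0, 0]},
  {"fingers": 66, "delta_pos": [0, 0, 0], "angular": [0, 0, 0]},
  {"fingers": 66, "delta_pos": [0, 0, 0], "angular": [0, 0, 0]},
  {"fingers": 66, "delta_pos": [0, 0, 0], "angular": [0, 0, 0]},
  {"fingers": 55, "delta_pos": [0, 0, 0], "angular": [0, 0, 0]},
  {"fingers": 50, "delta_pos": [0, 0, 0], "angular": [0, 0, 0]},
  {"fingers": 46, "delta_pos": [0, 0, 0], "angular": [0, 0, 0]},
  {"fingers": 43, "delta_pos": [0, 0, 0], "angular": [0, 0, 0]},
  {"fingers": 40.5, "delta_pos": [0, 0, 0], "angular": [0, 0, 0]},
  {"fingers": 40.5, "delta_pos": [0, 0, 0], "angular": [0, 0, 0]},
])

```text
clock: 16.95
tool_pos: [0.4739, 0.1547, 0.085]
orientation: [-180.0, 0.0, -2.6]
force: [-1.7, 5.1, -0.1]
opening: 0.0412
gripper_force: 8.6
```

```bash
python3 jaw.py
```

```text
x   [-16 -14 -12 -10  -8  -6  -4  -2   0   2   4   6   8  10  12  14  16  18  20  22  24  26  28  30  32  34  36  38  40  42  44  46  48  50  52  54  56  58]
18 36 [ 92  92  92  93  93  94  88  88  86  77  56  41  40  40  43  45  58  76  81  81  75  62  58  50  38  25  17  21  31  38  68  91  95  93  88 102 156 204]
24 30 [159 138 117 102  99 101 103  90  60  40  42  51  57  47  40  46  48  50  50  53  70  90  99  91  65  36  15  27  48  74  96 101  97  97  95  94  93  91]
24 22 [168 168 173 187 182 142 113 109 104 101  93  68  44  40  43  45  48  48  50  65  89 103  83  40  19  17  15  17  53  83  97  99  97  97  98  98  98  96]
[0.47972925 0.2370735  0.        ] [-2.2  4.1 -0.1] 17.0
```

Emit:
apply_moves([
  {"fingers": 66, "delta_pos": [0, 0, 0], "angular": [0, 0, 0]},
  {"fingers": 66, "delta_pos": [0, 0, 0], "angular": [0, 0, 0]},
  {"fingers": 66, "delta_pos": [0, 0, 0], "angular": [0, 0, 0]},
  {"fingers": 66, "delta_pos": [0, 0, 0], "angular": [0, 0, 0]},
  {"fingers": 55, "delta_pos": [0, 0, 0], "angular": [0, 0, 0]},
  {"fingers": 50, "delta_pos": [0, 0, 0], "angular": [0, 0, 0]},
  {"fingers": 46, "delta_pos": [0, 0, 0], "angular": [0, 0, 0]},
  {"fingers": 43, "delta_pos": [0, 0, 0], "angular": [0, 0, 0]},
  {"fingers": 40.5, "delta_pos": [0, 0, 0], "angular": [0, 0, 0]},
  {"fingers": 40.5, "delta_pos": [0, 0, 0], "angular": [0, 0, 0]},
])

```text
clock: 18.0
tool_pos: [0.4741, 0.1547, 0.0851]
orientation: [-180.0, 0.0, -2.6]
force: [-2.1, 5.6, -1.1]
opening: 0.0408
gripper_force: 8.6
```

```bash
sed -i 's/-16,60,2/0,76,2/' jaw.py; python3 jaw.py
```

```text
x   [ 0  2  4  6  8 10 12 14 16 18 20 22 24 26 28 30 32 34 36 38 40 42 44 46 48 50 52 54 56 58 60 62 64 66 68 70 72 74]
18 36 [ 93  93  90  87  85  75  55  43  42  41  39  42  60  74  80  82  71  50  49  46  33  22  17  26  31  34  51  96 159 205 218 215 212 212 214 212 196 181]
24 30 [ 99 101 105  94  62  42  42  51  60  47  39  46  48  50  51  54  70 104 109  93  63  38  18  28  49  75  95  99  93  92 109 155 179 169 176 175 171 185]
24 22 [189 154 112 106 105 104  90  61  42  41  44  44  48  47  50  60  84  93  72  30  10  17  15  19  55  91 105  99  96  95  96 102 110 114 111 109 111 110]
[0.47972925 0.2370735  0.        ] [-2.9  6.5 -2.2] 18.05
```

Emit:
apply_moves([
  {"fingers": 66, "delta_pos": [0, 0, 0], "angular": [0, 0, 0]},
  {"fingers": 66, "delta_pos": [0, 0, 0], "angular": [0, 0, 0]},
  {"fingers": 66, "delta_pos": [0, 0, 0], "angular": [0, 0, 0]},
  {"fingers": 66, "delta_pos": [0, 0, 0], "angular": [0, 0, 0]},
  {"fingers": 55, "delta_pos": [0, 0, 0], "angular": [0, 0, 0]},
  {"fingers": 51, "delta_pos": [0, 0, 0], "angular": [0, 0, 0]},
  {"fingers": 48, "delta_pos": [0, 0, 0], "angular": [0, 0, 0]},
  {"fingers": 46, "delta_pos": [0, 0, 0], "angular": [0, 0, 0]},
  {"fingers": 46, "delta_pos": [0, 0, 0], "angular": [0, 0, 0]},
])

```text
clock: 18.95
tool_pos: [0.4743, 0.1546, 0.0854]
orientation: [-180.0, -0.0, -2.5]
force: [-1.5, 4.1, -0.6]
opening: 0.0462
gripper_force: 10.6
```

```bash
python3 jaw.py
```

```text
x   [ 0  2  4  6  8 10 12 14 16 18 20 22 24 26 28 30 32 34 36 38 40 42 44 46 48 50 52 54 56 58 60 62 64 66 68 70 72 74]
18 36 [ 92  92  93  94  91  86  79  79  64  45  41  40  41  41  49  68  78  81  84  62  43  37  22  17  21  32  34  46  89 159 210 220 212 212 213 215 221 214]
24 30 [139 103  97 102 110 110  77  45  40  54  60  53  41  44  48  50  51  51  59  87 100  78  41  14  23  45  70  90  98  93  93 114 154 168 178 173 162 163]
24 22 [185 186 179 147 125 119 110 104 104  81  50  40  41  45  47  49  47  54  71  73  48  23  15  19  15  43  83  99  99  96  95  99 103 108 112 111 107 106]
[0.47972925 0.2370735  0.        ] [-2.4  5.7 -1.9] 19.0
```

Emit:
apply_moves([
  {"fingers": 44, "delta_pos": [0, 0, 0], "angular": [0, 0, 0]},
  {"fingers": 42, "delta_pos": [0, 0, 0], "angular": [0, 0, 0]},
  {"fingers": 40.2, "delta_pos": [0, 0, 0], "angular": [0, 0, 0]},
  {"fingers": 40.2, "delta_pos": [0, 0, 0], "angular": [0, 0, 0]},
  {"fingers": 40.2, "delta_pos": [0, 0, 0], "angular": [0, 0, 0]},
])

```text
clock: 19.5
tool_pos: [0.4743, 0.1546, 0.0854]
orientation: [-180.0, -0.0, -2.5]
force: [-1.4, 5.3, -2.3]
opening: 0.0404
gripper_force: 13.7
```

```bash
python3 jaw.py
```

```text
x   [ 0  2  4  6  8 10 12 14 16 18 20 22 24 26 28 30 32 34 36 38 40 42 44 46 48 50 52 54 56 58 60 62 64 66 68 70 72 74]
18 36 [ 93  93  92  93  93  90  84  86  79  68  44  40  40  44  42  42  57  77  84  90  86  55  24  18  23  31  34  46  88 160 210 221 212 212 213 215 220 213]
24 30 [158 168 160 121 104 115 110  81  48  48  55  62  51  44  40  45  48  52  52  61  74  78  44  11  20  46  71  91  99  94  93 114 156 168 177 173 162 162]
24 22 [184 184 173 141 136 134 107 108 115 110  88  62  41  42  43  44  49  48  53  56  46  26  13  20  16  44  84 100  99  98  96  97 102 109 112 110 108 108]
[0.47972925 0.2370735  0.        ] [-1.   5.2  0.1] 19.55
```

The block is seated against the fixed jaw and the pad is in about 5.3 mm. One more measured stroke will bring it nearer to half-way.

Emit:
apply_moves([
  {"fingers": 50, "delta_pos": [0, 0, 0], "angular": [0, 0, 0]},
  {"fingers": 66, "delta_pos": [0, 0, 0], "angular": [0, 0, 0]},
  {"fingers": 66, "delta_pos": [0, 0, 0], "angular": [0, 0, 0]},
  {"fingers": 66, "delta_pos": [0, 0, 0], "angular": [0, 0, 0]},
  {"fingers": 58, "delta_pos": [0, 0, 0], "angular": [0, 0, 0]},
  {"fingers": 54, "delta_pos": [0, 0, 0], "angular": [0, 0, 0]},
  {"fingers": 52, "delta_pos": [0, 0, 0], "angular": [0, 0, 0]},
  {"fingers": 52, "delta_pos": [0, 0, 0], "angular": [0, 0, 0]},
])

```text
clock: 20.35
tool_pos: [0.4744, 0.1546, 0.0854]
orientation: [-180.0, -0.0, -2.6]
force: [-2.2, 4.2, -0.5]
opening: 0.0524
gripper_force: 11.1
```

```bash
python3 jaw.py
```

```text
x   [ 0  2  4  6  8 10 12 14 16 18 20 22 24 26 28 30 32 34 36 38 40 42 44 46 48 50 52 54 56 58 60 62 64 66 68 70 72 74]
18 36 [ 94  92  93  94  94  89  85  82  69  54  41  40  41  42  44  56  72  84  89  82  61  35  23  16  22  30  36  47  88 159 209 220 212 212 212 214 221 213]
24 30 [150 123 104 100 109 115  90  52  39  51  56  51  43  44  45  49  53  51  55  78  97  79  40  12  22  45  71  90  97  93  93 115 155 168 177 173 162 163]
24 22 [184 185 175 147 125 119 108 103 103  87  60  42  41  45  48  49  48  50  62  67  49  21   9  18  15  43  83 100 100  97  95  98 103 110 113 110 108 107]
[0.47972925 0.2370735  0.        ] [-1.7  4.8 -1.2] 20.4
```

Emit:
apply_moves([
  {"fingers": 50, "delta_pos": [0, 0, 0], "angular": [0, 0, 0]},
  {"fingers": 48, "delta_pos": [0, 0, 0], "angular": [0, 0, 0]},
  {"fingers": 46.5, "delta_pos": [0, 0, 0], "angular": [0, 0, 0]},
  {"fingers": 45.5, "delta_pos": [0, 0, 0], "angular": [0, 0, 0]},
  {"fingers": 45.5, "delta_pos": [0, 0, 0], "angular": [0, 0, 0]},
  {"fingers": 45.5, "delta_pos": [0, 0, 0], "angular": [0, 0, 0]},
  {"fingers": 45.5, "delta_pos": [0, 0, 0], "angular": [0, 0, 0]},
])

```text
clock: 21.1
tool_pos: [0.4744, 0.1546, 0.0854]
orientation: [-180.0, -0.0, -2.5]
force: [-1.4, 4.9, -1.4]
opening: 0.0458
gripper_force: 14.6
```

```bash
python3 jaw.py; python3 - <<'E'
from h import *
v=cv2.cvtColor(ctrl.snapshot("scene"),cv2.COLOR_RGB2HSV)[:,:,2]
for X in((.4653,.3136,.06),(.5012,.3118,.06)):
    u,w=map(int,proj("scene",X)); print(u,w); print(v[w-3:w+9,u-6:u+7])
o=ctrl.get_obs(); print(o["opening"],o["gripper_force"],o["force"])
E
```

```text
x   [ 0  2  4  6  8 10 12 14 16 18 20 22 24 26 28 30 32 34 36 38 40 42 44 46 48 50 52 54 56 58 60 62 64 66 68 70 72 74]
18 36 [ 93  92  92  93  93  91  88  87  80  71  54  45  38  42  43  41  48  68  83  89  88  69  44  21  21  30  35  46  89 159 209 220 212 212 212 214 221 214]
24 30 [159 168 161 121 103 112 112 103  77  57  56  64  60  54  42  41  47  51  51  53  61  64  40  16  25  46  71  90  98  93  92 113 155 169 177 173 162 163]
24 22 [184 185 171 140 137 133 107 113 130 132 112  82  48  40  43  46  48  49  50  52  49  26   8  18  14  43  84 100  99  97  95  98 103 108 112 111 107 107]
[0.47972925 0.2370735  0.        ] [-2.4  4.7 -0.7] 21.15
219 228
[[ 90  90  90  89  86  82 103 145 197 215 212 211 212]
 [ 89  91  89  85  89 136 179 207 214 210 212 211 211]
 [ 90  85  81  74 109 176 194 195 208 214 211 212 214]
 [ 87  82  98 105 122 132 128 143 181 207 215 214 214]
 [ 89 116 141 141 132 131 131 124 129 192 216 214 214]
 [145 165 137 126 131 128 126 102  88 186 219 214 212]
 [199 191 122  97 112 106  97  74  49 169 213 213 213]
 [212 216 148  60  72  71  75  69  55 134 200 216
[... 272 characters left out ...]
 172 149 114 107]
 [ 89  90  90  88  80  69  75 145 171 172 153 111  96]
 [ 89  89  83  79 101 110  99 140 169 170 148 121  93]
 [ 85  78  78  96 134 142 135 138 152 168 158 152 127]
 [ 93 130 132 129 134 132 132 130 119 171 190 178 158]
 [144 206 173 127 131 132 130 117  79 170 212 199 186]
 [198 221 155  96 109 112 104  77  59 135 200 219 213]
 [214 217 167  85  60  64  66  63  56 112 193 219 216]
 [212 216 177 102  63  65  67  67  58 102 182 215 216]
 [212 215 187 115  57  63  66  64  60  71 131 194 215]
 [211 216 211 153  77  62  65  68  72  87  97 159 204]
 [214 215 217 190 138  93  80  85  89 101 140 162 197]]
0.04565228951192229 14.584527611732483 [-1.46831545  4.39584335 -1.1316856 ]
```

```bash
python3 -c "
from plant import ctrl
print(ctrl.close_job())"
```

```text
the job is handed in; nothing more can be done
None
```

I handed the job in at about 21 s with both tubes in the block, one in each marked hole. The block is against the fixed jaw, the pad is in about 6.4 mm by my force and camera estimate, and the grips are still squeezed; no verdict was returned.

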